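# Framing four box canvases

### The job

Four small box canvases and four floater frames lie mixed up on the studio bench: put each canvas, picture side up, into the frame made for its size and shape, lying flat on the backing board and square with the frame. Set them down without dropping them, and leave the brush jar and the little white paint bottle standing where they are.

Things in the scene. Friction and masses are not known exactly. Their poses are not given: they have to be found in the camera images.
- canvas_small_square: small square box canvas, 44 x 44 mm and 28 mm deep, loose, lying face up on the bench at any angle; cream sides, teal painted face with a lilac blob (all four canvases look alike but for their outline). Origin at the centre of its underside, x and y along its sides, z up out of the face. About 54 g, varies.
- canvas_large_square: large square box canvas, 62 x 62 mm and 28 mm deep, loose, lying face up on the bench at any angle; cream sides, teal painted face with a lilac blob (all four canvases look alike but for their outline). Origin at the centre of its underside, x and y along its sides, z up out of the face. About 108 g, varies.
- canvas_short_oblong: short oblong box canvas, 72 x 44 mm and 28 mm deep, loose, lying face up on the bench at any angle; cream sides, teal painted face with a lilac blob (all four canvases look alike but for their outline). Origin at the centre of its underside, x along its long side, z up out of the face. About 89 g, varies.
- canvas_long_oblong: long oblong box canvas, 100 x 44 mm and 28 mm deep, loose, lying face up on the bench at any angle; cream sides, teal painted face with a lilac blob (all four canvases look alike but for their outline). Origin at the centre of its underside, x along its long side, z up out of the face. About 123 g, varies.
- frame_small_square: small square floater frame lying open side up, taped fast to the bench: dark wood rim 10 mm wide and 10 mm high round a white backing board whose top is 3 mm above the bench. Outside 80 x 80 mm, opening 60 x 60 mm, that is 8 mm of gap all round the small square canvas, which stands proud of the rim. Origin at the centre of its underside (bench level), x and y along its sides.
- frame_large_square: large square floater frame lying open side up, taped fast to the bench: dark wood rim 10 mm wide and 10 mm high round a white backing board whose top is 3 mm above the bench. Outside 98 x 98 mm, opening 78 x 78 mm, that is 8 mm of gap all round the large square canvas, which stands proud of the rim. Origin at the centre of its underside (bench level), x and y along its sides.
- frame_short_oblong: short oblong floater frame lying open side up, taped fast to the bench: dark wood rim 10 mm wide and 10 mm high round a white backing board whose top is 3 mm above the bench. Outside 108 x 80 mm, opening 88 x 60 mm, that is 8 mm of gap all round the short oblong canvas, which stands proud of the rim. Origin at the centre of its underside (bench level), x along its long side.
- frame_long_oblong: long oblong floater frame lying open side up, taped fast to the bench: dark wood rim 10 mm wide and 10 mm high round a white backing board whose top is 3 mm above the bench. Outside 136 x 80 mm, opening 116 x 60 mm, that is 8 mm of gap all round the long oblong canvas, which stands proud of the rim. Origin at the centre of its underside (bench level), x along its long side.
- brush_jar: round wooden pot of brushes, 80 mm wide and 85 mm high, brushes up to about 150 mm, loose, standing at the right (-y) side of the bench, clear of the work. Origin at the centre of its underside, z up.
- paint_bottle: small white plastic paint bottle with a black cap, 24 mm wide and 50 mm high, loose, standing among the canvases and frames. Origin at the centre of its underside, z up. Two other small things 24 mm wide (a wooden drum bead 20 mm high, an amber ink pot 28 mm high; not listed) stand among the work in the same way.
Things that resemble listed ones, but are neither listed nor needed, are in the scene too. Leave any red look-alike of the canvas_small_square alone. Leave any black look-alike of the canvas_large_square alone.

How it is judged:
At the end, for the whole second after the job is handed in: Each canvas lies in the frame of its own outline: centres within 13 mm, underside less than 6 mm above the frame's underside (flat on the backing), face up and level within 0.07 rad, sides within 0.25 rad of the frame's sides, either way round; all released and at rest (horizontal distance between canvas_small_square and frame_small_square below 0.013 m and z of canvas_small_square in the frame of frame_small_square below 0.006 m and angle between each of canvas_small_square, canvas_large_square, canvas_short_oblong, canvas_long_oblong's own z axis and vertical below 0.07 rad and (angle between the x axis of canvas_small_square and the x axis of frame_small_square, either way round below 0.25 rad or angle between the x axis of canvas_small_square and the y axis of frame_small_square, either way round below 0.25 rad) and linear speed of each of canvas_small_square, canvas_large_square, canvas_short_oblong, canvas_long_oblong below 0.02 m/s and contact force between the fingers and canvas_small_square below 0.1 N and horizontal distance between canvas_large_square and frame_large_square below 0.013 m and z of canvas_large_square in the frame of frame_large_square below 0.006 m and (angle between the x axis of canvas_large_square and the x axis of frame_large_square, either way round below 0.25 rad or angle between the x axis of canvas_large_square and the y axis of frame_large_square, either way round below 0.25 rad) and contact force between the fingers and canvas_large_square below 0.1 N and horizontal distance between canvas_short_oblong and frame_short_oblong below 0.013 m and z of canvas_short_oblong in the frame of frame_short_oblong below 0.006 m and angle between the x axis of canvas_short_oblong and the x axis of frame_short_oblong, either way round below 0.25 rad and contact force between the fingers and canvas_short_oblong below 0.1 N and horizontal distance between canvas_long_oblong and frame_long_oblong below 0.013 m and z of canvas_long_oblong in the frame of frame_long_oblong below 0.006 m and angle between the x axis of canvas_long_oblong and the x axis of frame_long_oblong, either way round below 0.25 rad and contact force between the fingers and canvas_long_oblong below 0.1 N); the robot touches nothing.
It fails at once if a canvas is dropped or thrown (moves faster than 0.7 m/s out of the gripper, a fall of about 25 mm) ((contact force between the fingers and canvas_small_square below 0.05 N and linear speed of canvas_small_square above 0.7 m/s) or (contact force between the fingers and canvas_large_square below 0.05 N and linear speed of canvas_large_square above 0.7 m/s) or (contact force between the fingers and canvas_short_oblong below 0.05 N and linear speed of canvas_short_oblong above 0.7 m/s) or (contact force between the fingers and canvas_long_oblong below 0.05 N and linear speed of canvas_long_oblong above 0.7 m/s)).
It fails at once if the brush jar is shifted by more than 30 mm or tipped by more than 0.4 rad (distance of brush_jar from where it was at the start of the episode above 0.03 m or angle between brush_jar's own z axis and vertical above 0.4 rad).
It fails at once if the paint bottle is shifted by more than 30 mm or tipped by more than 0.4 rad (distance of paint_bottle from where it was at the start of the episode above 0.03 m or angle between paint_bottle's own z axis and vertical above 0.4 rad).
It also fails if it takes over 104 s, if anything falls off the work surface, if the arm or the gripper's body presses on something with over 40 N, if the wrist force passes 120 N, or if a joint passes its speed limit or range.

### The arm

A 6-joint arm with a two-finger parallel gripper is mounted at the origin on the work surface. World frame = base frame: x ahead of the robot, y to its left, z up, the work surface at z = 0. Lengths are in m, angles in rad, forces in N, time in s.
With the tool pointing down it reaches from about 0.3 to 0.875 m from the base axis. Payload 6.4 kg.
Tool frame: the origin (TCP) lies on the centre line of the jaws, within the pads' length; the fingertips stand 22 mm ahead of it and the grasp point (between the pads) lies 3 mm ahead of it; z points along the fingers, y is the line along which they close (so a half turn about z gives the same grasp; the last joint's range is limited). The gripper opens to 85 mm and grips with 20 to 120 N. Pads are 22 mm wide; open, the fingers measure 114 mm over their backs; the gripper's body (76 mm by 85 mm) begins 54 mm behind the grasp point. The pads swing forward as they close: fully open they stand 13 mm farther back than shut.
Start: joints at [-1.506, 0.181, 1.607, -0, 1.354, -0.206], TCP at [0.154, -0.554, 0.253] pointing down, gripper open.
Joint ranges: [-2.99, 2.99], [-0.89, 2.07], [0.3, 2.58], [-1.14, 4.28], [0, 2.63], [-3.12, 3.12]. Speed limits (rad/s): [2.57, 2.57, 3.01, 3.14, 3.14, 3.14].

### API

Orientations are given as a unit quaternion [w, x, y, z].
In Python, from bench import ctrl gives the robot as it stands. The module is installed in compiled form; this text tells all that it offers.
- The arm moves only by the tool servo_tool, never from a script. Its argument "commands" is a list of rows, each a list of 3 entries, a list of its own where there are three numbers: the shift along the tool's x, y, z in mm, then the turn about the tool's z in rad, then the finger opening in mm, from 0 to 85.4. In form: [[[dx, dy, dz], turn, jaw], ...]. A call has 1 to 20 rows; each row shifts and turns the commanded pose from where the row before left it, along the tool's axes as they then stand; what a row does not reach is not made up. A row lasts 1/8 s, in which the tool goes at most 62.5 mm and 10.7 degrees, less where a joint would pass 70% of its speed; a pose out of reach is approached as far as the arm can. A call with a gripper value outside its range is refused whole. The fingers move at their own pace and stop on an object; the grip force is fixed at half the most. Time passes only in rows, so rows that do not move let the fingers close. It gives the time, the measured TCP pose, the force, the opening and the grip force at its end, in the units of the state.
- ctrl.get_obs(): the state, without advancing time (a new reading comes with each control period).
- ctrl.camera(name): name is "side" or "top" or "wrist"; returns a dict with "color" (384x512x3 uint8, red, green, blue), "z_map" (384x512 float32, m along the optical axis (not along the pixel's ray), 0 where there is no reading), "fx", "fy", "cx", "cy" (pixels), "k1" (the pictures are not rectified: a ray, as slopes to the right and down, at radius r is drawn at 1 + k1 r^2 times it, then the intrinsics apply), "R" (3x3) and "t" (3): a world point X has camera coordinates R X + t. Camera axes: x right, y down, z forward; pixel columns grow to the right and rows downward; lengths in m; the calibration is good to about 2 mm. A picture is of the moment at which its call begins.
- ctrl.hand_in(): hands the job in; it is judged then, once.
The state is a dict: "time_s": time; "q": joint angles; "dq": joint speeds; "joint_efforts": joint torques, N m; "eef_pos": TCP position; "eef_rot": TCP orientation; "wrist_force": force on the tool from outside, world axes, zero at the start; "torque": the same for the moment, N m; "opening": opening from 0.0 (shut) to 1.0 (fully open); "grasp_force": force on a finger pad.
Only numpy, scipy, OpenCV 4.12 (cv2) and the standard library are available. Lean on these libraries where they do the work, as an engineer would, in place of code of your own. Each camera call takes 0.05 s, during which the arm holds its last target. There are 200 camera calls.

## Working session

There is one attempt and no reset: what is moved stays moved. The work goes in short steps, Python scripts to look and compute and a tool call to move; the robot and the scene stay as the last step left them, time stands still between calls to the robot, and variables do not carry over. Pictures are saved under pics/ and viewed, at most 14 in all, crops included, and the job is handed in when it is done.

Besides the shell and the picture viewer there is one more tool, called after "Request:" as name(argument=value, ...) on one line, values as JSON. servo_tool: Moves the arm, as the interface text tells. Its arguments: {"type":"object","properties":{"commands":{"type":"array"}},"required":["commands"]}

```bash
mkdir -p pics; cat > h.py <<'E'
import numpy as np, cv2
from bench import ctrl
def shot(n):
    c=ctrl.camera(n); return c
def rays(c,uv):
    uv=np.asarray(uv,float).reshape(-1,2)
    d=np.c_[(uv[:,0]-c['cx'])/c['fx'],(uv[:,1]-c['cy'])/c['fy']]
    s=d.copy()
    for _ in range(10): s=d/(1+c['k1']*(s**2).sum(1,keepdims=True))
    R=np.array(c['R']);t=np.array(c['t'])
    return -R.T@t,np.c_[s,np.ones(len(s))]@R
def plane(c,uv,z):
    o,d=rays(c,uv); return o+d*((z-o[2])/d[:,2])[:,None]
def proj(c,X):
    p=np.asarray(X).reshape(-1,3)@np.array(c['R']).T+np.array(c['t']); s=p[:,:2]/p[:,2:]
    s=s*(1+c['k1']*(s**2).sum(1,keepdims=True)); return s*[c['fx'],c['fy']]+[c['cx'],c['cy']]
def cloud(c):
    h,w=c['z_map'].shape; u,v=np.meshgrid(np.arange(w),np.arange(h))
    o,d=rays(c,np.c_[u.ravel(),v.ravel()]); return (o+d*c['z_map'].reshape(-1,1)).reshape(h,w,3)
E
python3 - <<'E'
from h import *
import pickle
o=ctrl.get_obs();print(o)
for n in ('top','side','wrist'):
    c=shot(n);pickle.dump(c,open(n+'0.pkl','wb'));cv2.imwrite(f'pics/{n}0.png',c['color'][...,::-1])
    R=np.array(c['R']);print(n,-R.T@c['t'],R[2],c['fx'],c['k1'])
E
```

```text
{'time_s': 0.0, 'q': array([-1.50629510e+00,  1.81513182e-01,  1.60796470e+00, -9.52858385e-06,
        1.35376529e+00, -2.06346540e-01]), 'dq': array([-5.37886718e-05, -4.32190891e-04,  1.14375554e-03,  1.40383409e-03,
       -4.35283415e-04,  2.52503182e-03]), 'joint_efforts': array([-2.41063999e-04, -4.44871724e+01, -3.51334584e+01, -4.47509783e-04,
        9.10293806e-03,  5.48237244e-05]), 'eef_pos': array([ 0.1537969 , -0.5535491 ,  0.25242069]), 'eef_rot': array([-8.23517549e-04,  9.90843715e-01,  1.35011298e-01,  5.38407778e-05]), 'wrist_force': array([ 1.49623572, -0.53854581, -0.42241631]), 'torque': array([-0.00537782, -0.00947583,  0.01795158]), 'grasp_force': 0.0, 'opening': 1.000281690942456}
top [ 0.41371439 -0.08459837  1.02867493] [ 0.11178731  0.01510261 -0.99361739] 353.56469351186445 -0.10255058069318405
side [0.47040912 0.63595666 0.83418965] [ 0.04474496 -0.6738938  -0.73747205] 443.5190773028701 0.017853851159064234
wrist [ 0.22956435 -0.53220446  0.37143188] [-0.3005247  -0.08142397 -0.95029208] 298.3050606456414 -0.008874191413322265
```

View pics/top0.png

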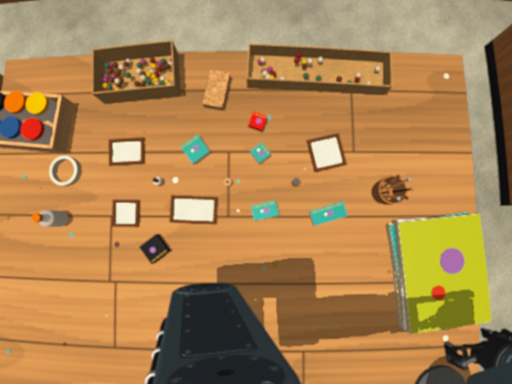

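View pics/side0.png

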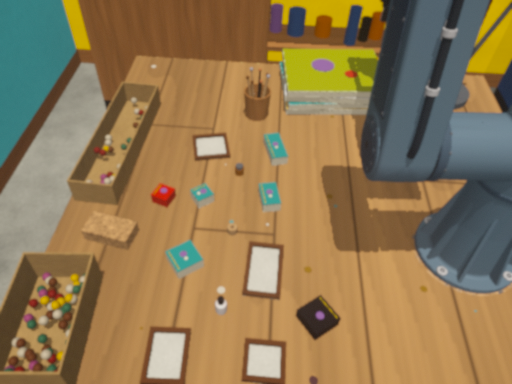

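The top view shows large/small/short/long canvases at (196,149), (261,153), (265,211), (328,214). The frames are short (127,152), small (126,213), long (194,210) and large (326,153). The bottle is at (158,181), the bead at (228,182) and the ink pot at (296,182). The side view shows all of them too.

```bash
cat >> h.py <<'E'
def tri(c1,u1,c2,u2):
    o1,d1=rays(c1,u1);o2,d2=rays(c2,u2);d1=d1[0];d2=d2[0]
    s=np.linalg.lstsq(np.c_[d1,-d2],o2-o1,rcond=None)[0]
    a=o1+s[0]*d1;b=o2+s[1]*d2; return (a+b)/2,np.linalg.norm(a-b)
def blobs(c,kind,amin=60):
    h=cv2.cvtColor(c['color'],cv2.COLOR_RGB2HSV)
    if kind=='teal': m=cv2.inRange(h,(78,90,60),(98,255,255))
    else: m=cv2.inRange(h,(0,0,165),(179,60,255))
    cs,_=cv2.findContours(m,cv2.RETR_EXTERNAL,cv2.CHAIN_APPROX_NONE)
    return [k for k in (cv2.convexHull(k) for k in cs) if cv2.contourArea(k)>amin]
def rect(c,k,z):
    p=plane(c,k.reshape(-1,2),z)[:,:2]
    # hull passes through pixel centres: half-pixel shrink is common to all sides
    (x,y),(w,hh),a=cv2.minAreaRect((p*1000).astype(np.float32))
    if w<hh: w,hh,a=hh,w,a+90
    a=(a+90)%180-90
    return np.array([x,y]),w,hh,a
E
python3 - <<'E'
from h import *
import pickle
T,S=[pickle.load(open(n+'0.pkl','rb')) for n in('top','side')]
for kind,z in(('teal',.028),('white',.0065)):
    B=[(c,[(k,*rect(c,k,z)) for k in blobs(c,kind,60)]) for c in(T,S)]
    for k,p,w,h,a in B[0][1]:
        if w<30 or w>140 or p[0]<200: continue
        for k2,p2,w2,h2,a2 in B[1][1]:
            if np.linalg.norm(p-p2)<15 and w2>30:
                cen=lambda c,p:proj(c,[*(p/1000),z])
                X,e=tri(T,cen(T,p),S,cen(S,p2))
                print(kind,'top',p.round(1),round(w,1),round(h,1),round(a,1),'side',p2.round(1),round(w2,1),round(h2,1),round(a2,1),'tri',(X*1000).round(1),round(e*1000,1))
# small things from depth
for c,n in((T,'top'),(S,'side')):
    P=cloud(c);
    for ct in ([[158,181],[228,182],[296,182],[258,121],[154,248]] if n=='top' else [[221,298],[232,227],[239,168],[163,194]]):
        u,v=ct;q=P[v-9:v+10,u-9:u+10].reshape(-1,3);q=q[q[:,2]>.012]
        if len(q): print(n,ct,(1000*np.median(q,0)).round(),(1000*q.max(0)).round(),(1000*q.min(0)).round())
E
```

```text
teal top [ 438.4 -291.5] 96.9 33.9 -72.8 side [ 444.1 -287.7] 94.0 31.8 -73.4 tri [ 441.2 -292.7   23.4] 5.4
teal top [ 447.5 -111.2] 69.9 34.3 -77.2 side [ 451.9 -107.5] 67.4 32.9 -79.1 tri [ 449.7 -111.4   23.5] 4.1
teal top [615.  -96.2] 43.0 36.9 44.3 side [620.9 -91.8] 39.8 34.2 37.2 tri [619.1 -96.3  22.4] 5.8
teal top [625.7  88.2] 59.3 53.2 -53.4 side [632.9  95.5] 58.9 57.7 -53.8 tri [631.2  89.8  18.8] 6.9
white top [444.5 298.3] 57.1 54.8 1.8 side [446.6 300.8] 60.8 58.5 -0.1 tri [445.5 299.5   3. ] 1.9
white top [455.   96.6] 113.1 58.3 87.7 side [458.1  99.1] 113.2 61.4 88.2 tri [456.6  97.1   3.1] 3.0
white top [628.4 304.3] 83.8 58.2 -87.1 side [630.7 306.3] 86.4 60.1 -87.0 tri [630.  305.3   3.9] 2.2
white top [ 623.6 -294.2] 75.8 75.7 12.8 side [ 627.3 -289.9] 79.6 72.9 12.8 tri [ 626.5 -295.4    1.2] 3.6
top [158, 181] [535. 195.  32.] [550. 210.  53.] [526. 187.  12.]
top [228, 182] [533.  -3.  20.] [ 544.    8. 1029.] [414. -85.  12.]
top [296, 182] [ 534. -199.   27.] [ 547. -190.   32.] [ 524. -211.   15.]
top [258, 121] [711. -90.  28.] [ 739.  -67. 1029.] [ 414. -116.   13.]
top [154, 248] [344. 202.  28.] [ 414.  230. 1029.] [318. -85.  15.]
side [221, 298] [539. 206.  34.] [551. 213.  53.] [528. 194.  17.]
side [232, 227] [536.   2.  19.] [549. 636. 834.] [470. -10.  12.]
side [239, 168] [ 538. -192.   26.] [550. 636. 834.] [ 470. -207.   12.]
side [163, 194] [715. -79.  28.] [738. -57.  33.] [ 693. -108.   12.]
```

```bash
python3 - <<'E'
from h import *
import pickle
T=pickle.load(open('top0.pkl','rb'))
a=T['color'][125:235,100:350,::-1].copy()
h=cv2.cvtColor(T['color'],cv2.COLOR_RGB2HSV)
b=cv2.resize(a,None,fx=3.2,fy=3.2,interpolation=cv2.INTER_NEAREST)
cv2.imwrite('pics/crop.png',b)
print(h[149,178:215].tolist()); print(h[132:166,196].tolist())
E
```

```text
[[15, 162, 212], [15, 163, 211], [15, 148, 205], [21, 93, 179], [71, 71, 173], [83, 145, 183], [85, 173, 187], [85, 179, 187], [85, 176, 187], [85, 176, 187], [85, 177, 186], [84, 163, 188], [81, 118, 197], [70, 64, 220], [59, 39, 227], [62, 18, 199], [143, 37, 179], [148, 68, 181], [148, 70, 182], [142, 52, 175], [96, 57, 166], [85, 135, 178], [85, 172, 187], [85, 173, 187], [85, 173, 187], [85, 173, 187], [85, 172, 187], [85, 174, 188], [85, 169, 186], [83, 136, 173], [67, 59, 152], [18, 102, 158], [15, 150, 191], [15, 160, 207], [15, 162, 208], [15, 160, 209], [15, 159, 208]]
[[15, 159, 202], [15, 146, 189], [23, 82, 161], [64, 62, 170], [64, 78, 184], [56, 78, 192], [69, 92, 192], [80, 135, 187], [84, 167, 186], [85, 177, 186], [85, 179, 185], [85, 171, 186], [85, 121, 179], [105, 45, 176], [147, 68, 184], [152, 90, 189], [152, 90, 190], [148, 70, 182], [107, 44, 174], [86, 121, 177], [84, 167, 189], [85, 175, 188], [85, 173, 187], [85, 171, 188], [85, 170, 189], [85, 173, 189], [85, 171, 188], [84, 158, 178], [81, 118, 154], [66, 49, 126], [20, 73, 118], [15, 129, 146], [15, 153, 188], [15, 160, 213]]
```

View pics/crop.png

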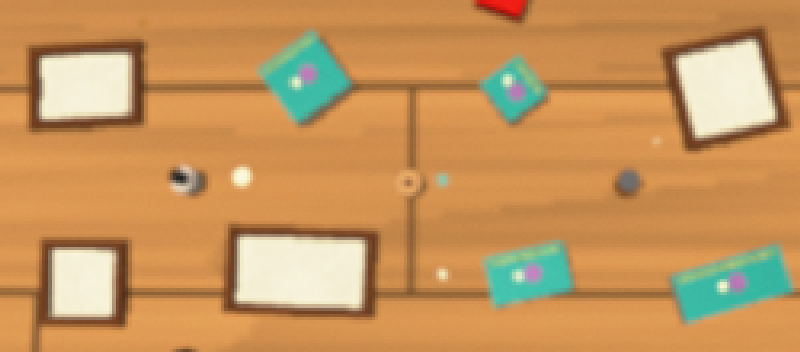

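The crop shows a yellow-green strip along one edge of each face, which my teal mask missed. I'll widen the hue range.

```bash
sed -i 's/m=cv2.inRange(h,(78,90,60),(98,255,255))/m=cv2.inRange(h,(24,45,90),(105,255,255))/' h.py
cat > meas.py <<'E'
from h import *
import pickle
def run(T,S):
  for kind,z in(('teal',.028),('white',.0065)):
    B=[(c,[(k,*rect(c,k,z)) for k in blobs(c,kind,60)]) for c in(T,S)]
    for k,p,w,h,a in B[0][1]:
        if w<30 or w>140 or p[0]<200: continue
        for k2,p2,w2,h2,a2 in B[1][1]:
            if np.linalg.norm(p-p2)<15 and w2>30:
                cen=lambda c,p:proj(c,[*(p/1000),z])
                X,e=tri(T,cen(T,p),S,cen(S,p2))
                print(kind,'top',p.round(1),round(w,1),round(h,1),round(a,1),'side',p2.round(1),round(w2,1),round(h2,1),round(a2,1),'tri',(X*1000).round(1),round(e*1000,1))
if __name__=='__main__':
  T,S=[pickle.load(open(n+'0.pkl','rb')) for n in('top','side')]
  run(T,S)
E
python3 meas.py
```

```text
teal top [ 443.  -290.6] 103.4 45.7 -73.7 side [ 449.4 -288.3] 102.8 48.5 -73.9 tri [ 446.2 -291.4   25. ] 6.2
teal top [ 451.9 -110.4] 75.3 47.1 -78.8 side [ 456.5 -107.6] 74.3 47.1 -78.1 tri [ 454.2 -110.6   24.5] 4.4
teal top [617.6 -98.9] 47.7 46.4 37.3 side [622.6 -94.9] 46.3 45.6 -51.9 tri [621.1 -99.   22.9] 4.9
teal top [629.1  90.4] 66.8 64.4 36.6 side [634.  95.] 65.6 63.7 36.6 tri [632.8  91.5  22.2] 4.7
white top [444.5 298.3] 57.1 54.8 1.8 side [446.6 300.8] 60.8 58.5 -0.1 tri [445.5 299.5   3. ] 1.9
white top [455.   96.6] 113.1 58.3 87.7 side [458.1  99.1] 113.2 61.4 88.2 tri [456.6  97.1   3.1] 3.0
white top [628.4 304.3] 83.8 58.2 -87.1 side [630.7 306.3] 86.4 60.1 -87.0 tri [630.  305.3   3.9] 2.2
white top [ 623.6 -294.2] 75.8 75.7 12.8 side [ 627.3 -289.9] 79.6 72.9 12.8 tri [ 626.5 -295.4    1.2] 3.6
```

Request:
servo_tool(commands=[[[0,0,0],-0.176,85],[[0,0,0],-0.176,85],[[0,0,0],-0.176,85],[[0,0,0],-0.176,85],[[0,0,0],-0.176,85],[[0,0,0],-0.176,85],[[0,0,0],-0.176,85],[[0,0,0],-0.176,85],[[0,0,0],-0.175,85],[[21,44,0],0,85],[[21,44,0],0,85],[[21,44,0],0,85],[[21,44,0],0,85],[[22,44,0],0,85],[[22,44,0],0,85],[[22,45,0],0,85],[[22,45,0],0,85],[[0,0,0],0,85],[[0,0,0],0,85]])

```text
time_s: 2.52
eef_pos: [0.4454, -0.2901, 0.253]
eef_rot: [-0.0, 0.6, 0.8, -0.0]
wrist_force: [0.2, -0.5, -0.1]
opening: 0.996
grasp_force: 0.0
```

```bash
cat > plan.py <<'E'
import sys
from h import *
def pose():
    o=ctrl.get_obs();w,x,y,z=o['eef_rot']
    X=np.array([1-2*(y*y+z*z),2*(x*y+w*z)]);return o,o['eef_pos']*1000,np.arctan2(X[1],X[0])
def go(x,y,th,z):
    o,p,t=pose();T=np.radians(th);d=np.array([x,y])-p[:2]
    print('pose',p.round(1),'th',np.degrees(t).round(2),'t',round(o['time_s'],2),'grip',round(o['grasp_force'],1),round(o['opening']*85.4,1))
    turn=(t-T+np.pi)%(2*np.pi)-np.pi
    print('turn %.3f then dx %.1f dy %.1f dz %.1f'%(turn,d@[np.cos(T),np.sin(T)],d@[np.sin(T),-np.cos(T)],p[2]-z))
if __name__=='__main__': go(*map(float,sys.argv[1:5]))
E
python3 plan.py 446 -290 106.2 34
python3 - <<'E'
from h import *
from meas import run
T=shot('top');W=shot('wrist');cv2.imwrite('pics/w1.png',W['color'][...,::-1])
for kind,z in(('teal',.028),('white',.0065)):
  for k in blobs(W,kind,300):
    p,w,h,a=rect(W,k,z); print(kind,p.round(1),round(w,1),round(h,1),round(a,1))
P=cloud(W); 
print(1000*np.median(P[150:230:4,200:310:4].reshape(-1,3),0))
E
```

```text
pose [ 445.4 -290.1  253. ] th 106.25 t 2.52 grip 0.0 85.0
turn 0.001 then dx -0.1 dy 0.6 dz 219.0
teal [ 395.4 -562.9] 96.4 51.3 -84.5
teal [ 199.5 -561.4] 188.3 90.7 41.8
teal [ 442.8 -289.5] 101.0 44.8 -73.4
teal [617.4 -97.6] 45.3 44.7 37.4
teal [ 455.1 -127.3] 44.8 36.8 13.5
white [ 200.  -528.9] 119.2 8.4 4.1
white [ 621.4 -291.7] 76.1 74.6 -77.2
[ 451.75193133 -321.86635693   -1.34597415]
```

View pics/w1.png

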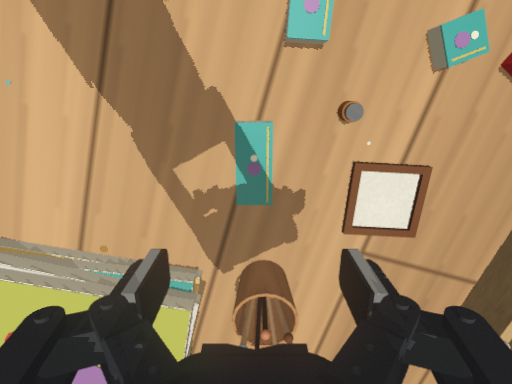

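The wrist view shows the long canvas at (254,163) and the large frame at (387,200), with the ink pot at (351,112). Its positions agree with the top camera at z = 28 mm, which confirms the height. Grasping now.

Request:
servo_tool(commands=[[[1,-2,45],0,85],[[0,0,45],0,85],[[0,0,45],0,85],[[0,0,45],0,85],[[0,0,25],0,85],[[0,0,15],0,85],[[0,0,0],0,85],[[0,0,0],0,40],[[0,0,0],0,40],[[0,0,0],0,40],[[0,0,0],0,40],[[0,0,0],0,40],[[0,0,0],0,40],[[0,0,0],0,40]])

```text
time_s: 4.38
eef_pos: [0.4445, -0.2905, 0.0348]
eef_rot: [0.001, 0.6, 0.8, -0.0]
wrist_force: [-1.2, 0.4, 6.9]
opening: 0.501
grasp_force: 62.2
```

Request:
servo_tool(commands=[[[0,0,-20],0,40],[[0,0,-30],0,40],[[0,0,-30],0.16,40],[[0,0,0],0.16,40],[[30,0,0],0,40],[[51,-1,0],0,40],[[51,-1,0],0,40],[[51,-1,0],0,40],[[51,0,0],0,40],[[51,0,0],0,40],[[51,0,0],0,40],[[30,0,0],0,40],[[20,0,0],0,40],[[0,0,0],0,40],[[0,0,0],0,40]])

```text
time_s: 6.25
eef_pos: [0.4547, 0.0959, 0.1134]
eef_rot: [0.0, 0.72, 0.694, -0.0]
wrist_force: [-0.4, 0.7, -1.6]
opening: 0.501
grasp_force: 61.4
```

```bash
python3 plan.py 455 96.6 88 38
python3 - <<'E'
from h import *
W=shot('wrist');cv2.imwrite('pics/w2.png',W['color'][...,::-1])
for kind,z in(('teal',.028),('teal',.106),('white',.0065)):
  for k in blobs(W,kind,300):
    p,w,h,a=rect(W,k,z); print(kind,z,p.round(1),round(w,1),round(h,1),round(a,1))
E
```

```text
pose [454.7  95.9 113.4] th 87.9 t 6.25 grip 61.4 42.8
turn -0.002 then dx 0.7 dy 0.2 dz 75.4
teal 0.028 [451.5  47.5] 160.6 71.5 88.1
teal 0.028 [625.7  92.8] 64.3 61.3 -54.3
teal 0.106 [453.2  96.7] 99.3 44.2 88.1
teal 0.106 [560.9 124.7] 39.7 37.9 -54.3
white 0.0065 [453.7 139.8] 68.7 31.1 -2.1
white 0.0065 [539.1 154.8] 15.5 14.8 -86.0
white 0.0065 [543.  203.7] 24.8 21.2 -72.1
```

View pics/w2.png

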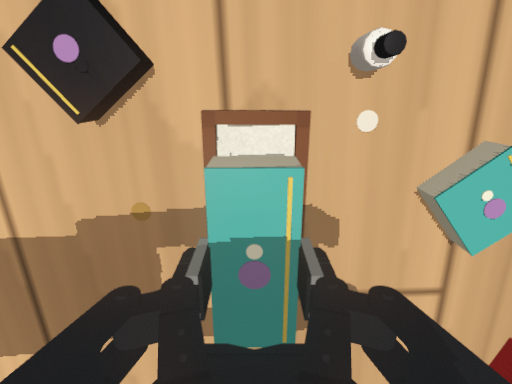

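The long canvas sits centred over its frame at (255,250), square with the white opening. Lower and release.

Request:
servo_tool(commands=[[[0,0,30],0,40],[[0,0,25],0,40],[[0,0,12],0,40],[[0,0,6],0,40],[[0,0,2.5],0,40],[[0,0,0],0,40],[[0,0,0],0,40]])

```text
time_s: 7.18
eef_pos: [0.4553, 0.0962, 0.0384]
eef_rot: [0.0, 0.72, 0.694, 0.0]
wrist_force: [0.1, 0.3, -1.4]
opening: 0.498
grasp_force: 61.3
```

Request:
servo_tool(commands=[[[0,0,1],0,40],[[0,0,0],0,55],[[0,0,0],0,70],[[0,0,0],0,85],[[0,0,0],0,85],[[0,0,-20],0,85],[[0,0,-50],0,85],[[0,0,-30],0,85],[[0,0,-30],-0.117,85],[[0,0,0],-0.117,85],[[-40,-8,0],0,85],[[-41,-9,0],0,85],[[-41,-9,0],0,85],[[-40,-9,0],0,85],[[-40,-8,0],0,85],[[0,0,0],0,85],[[0,0,0],0,85]])

```text
time_s: 9.3
eef_pos: [0.4519, -0.1099, 0.1665]
eef_rot: [-0.0, 0.634, 0.773, 0.0]
wrist_force: [0.5, -0.7, -0.5]
opening: 0.995
grasp_force: 0.0
```

```bash
cat > look.py <<'E'
from h import *
W=shot('wrist');T=shot('top')
for n,c,am in(('wrist',W,300),('top',T,60)):
 for kind,z in(('teal',.028),('white',.0065)):
  for k in blobs(c,kind,am):
    p,w,h,a=rect(c,k,z)
    if 25<w<150 and 25<h<100 and p[0]>350 and abs(p[1])<400: print(n,kind,p.round(1),round(w,1),round(h,1),round(a,1))
E
python3 plan.py 451.9 -110.4 101.4 34; python3 look.py
```

```text
pose [ 451.9 -109.9  166.5] th 101.25 t 9.3 grip 0.0 84.9
turn -0.003 then dx -0.4 dy -0.1 dz 132.5
wrist teal [616.9 -96.4] 45.0 44.9 -52.9
wrist teal [ 451.5 -108.6] 72.7 44.5 -77.2
top teal [453.6  92.4] 109.1 45.1 -88.8
top teal [637.2 265.2] 61.3 26.9 42.4
top teal [629.1  90.4] 66.8 64.4 36.6
top teal [965.5  80.8] 53.5 46.1 -1.2
top teal [992.4 209.8] 33.2 32.9 -81.6
top teal [989.1 283.4] 57.5 41.2 88.8
top teal [991.  165.3] 45.1 33.4 -76.2
top teal [ 986.8 -159.3] 56.4 32.2 15.8
top teal [ 988.5 -108. ] 71.9 53.8 83.5
top teal [1009.8 -200.1] 70.6 52.6 24.7
top teal [1015.8  -52. ] 48.7 26.8 12.7
top teal [1038.9 -224.2] 38.8 27.4 33.0
top teal [1076.9  266.4] 38.2 26.1 76.8
top teal [1082.7 -398.9] 89.1 64.6 48.9
top teal [1096.8  339.8] 63.1 46.6 82.2
top white [444.5 298.3] 57.1 54.8 1.8
top white [628.  304.3] 83.8 57.8 -87.1
top white [ 623.6 -294.6] 75.4 75.1 12.6
```

Request:
servo_tool(commands=[[[0,0,45],-0.014,85],[[1,0,45],0,85],[[0,0,27],0,85],[[0,0,15],0,85],[[0,0,0],0,85],[[0,0,0],0,40],[[0,0,0],0,40],[[0,0,0],0,40],[[0,0,0],0,40],[[0,0,0],0,40],[[0,0,0],0,40],[[0,0,0],0,40]])

```text
time_s: 10.9
eef_pos: [0.453, -0.1098, 0.0362]
eef_rot: [0.001, 0.629, 0.778, 0.0]
wrist_force: [-0.3, 0.8, 6.1]
opening: 0.498
grasp_force: 61.4
```

```bash
python3 plan.py 628.2 304.3 93 120
```

```text
pose [ 453.  -109.8   36.2] th 102.08 t 10.9 grip 61.4 42.5
turn 0.159 then dx 404.4 dy 196.6 dz -83.8
```

Request:
servo_tool(commands=[[[0,0,-20],0,40],[[0,0,-32],0,40],[[0,0,-32],0.08,40],[[0,0,0],0.079,40],[[25,12,0],0,40],[[45,22,0],0,40],[[45,22,0],0,40],[[45,22,0],0,40],[[45,22,0],0,40],[[45,22,0],0,40],[[45,22,0],0,40],[[45,22,0],0,40],[[40,19,0],0,40],[[24,12,0],0,40],[[0,0,0],0,40],[[0,0,0],0,40]])

```text
time_s: 12.9
eef_pos: [0.6272, 0.3038, 0.1186]
eef_rot: [-0.0, 0.688, 0.725, -0.0]
wrist_force: [0.4, -0.1, -1.6]
opening: 0.497
grasp_force: 61.5
```

```bash
cat > held.py <<'E'
from h import *
import sys
z=float(sys.argv[1])
W=shot('wrist')
for kind,z in(('teal',z),('white',.0065)):
  for k in blobs(W,kind,300):
    p,w,h,a=rect(W,k,z)
    if h>20: print(kind,z,p.round(1),round(w,1),round(h,1),round(a,1))
E
python3 plan.py 628.2 304.3 93 40.2; python3 held.py .1125
```

```text
pose [627.2 303.8 118.6] th 92.98 t 12.9 grip 61.5 42.4
turn -0.000 then dx 0.5 dy 1.0 dz 78.4
teal 0.1125 [625.5 306.8] 70.8 43.2 -86.7
white 0.0065 [444.9 299.9] 57.4 54.5 89.8
white 0.0065 [626.3 333.1] 59.0 29.0 3.0
```

Request:
servo_tool(commands=[[[-2.5,1,30],0,40],[[0,0,26],0,40],[[0,0,13],0,40],[[0,0,6],0,40],[[0,0,3],0,40],[[0,0,1],0,40],[[0,0,0],0,40],[[0,0,0],0,40]])

```text
time_s: 13.95
eef_pos: [0.6291, 0.3021, 0.0404]
eef_rot: [0.0, 0.688, 0.725, 0.0]
wrist_force: [-0.3, 0.3, -1.3]
opening: 0.495
grasp_force: 61.5
```

Request:
servo_tool(commands=[[[0,0,1],0,40],[[0,0,0],0,55],[[0,0,0],0,70],[[0,0,0],0,85],[[0,0,0],0,85],[[0,0,-20],0,85],[[0,0,-50],0,85],[[0,0,-40],-0.146,85],[[0,0,-20],-0.146,85],[[0,0,0],-0.147,85],[[0,0,0],-0.147,85],[[-33,-25,0],0,85],[[-34,-25,0],0,85],[[-34,-26,0],0,85],[[-34,-26,0],0,85],[[-33,-25,0],0,85],[[0,0,0],0,85],[[0,0,0],0,85]])

```text
time_s: 16.2
eef_pos: [0.6272, 0.0916, 0.17]
eef_rot: [0.001, 0.45, 0.893, 0.001]
wrist_force: [0.3, 0.4, 0.1]
opening: 0.996
grasp_force: 0.0
```

```bash
python3 plan.py 628 91.5 126.6 36; python3 look.py | grep -v 'top teal'
```

```text
pose [627.2  91.6 170. ] th 126.53 t 16.2 grip 0.0 85.1
turn -0.001 then dx -0.6 dy 0.6 dz 134.0
wrist teal [942.6 129.4] 71.0 28.0 -10.2
wrist teal [629.1  93.3] 62.7 61.3 36.6
wrist teal [454.5  95.9] 100.6 46.8 88.3
wrist white [462.  114.5] 79.9 45.0 87.9
top white [ 623.  -294.3] 76.3 75.9 12.6
```

Request:
servo_tool(commands=[[[0,2,45],0,85],[[0,0,45],0,85],[[0,0,30],0,85],[[0,0,16],0,85],[[0,0,0],0,85],[[0,0,0],0,57],[[0,0,0],0,57],[[0,0,0],0,57],[[0,0,0],0,57],[[0,0,0],0,57],[[0,0,0],0,57]])

```text
time_s: 17.68
eef_pos: [0.6302, 0.0926, 0.0351]
eef_rot: [0.002, 0.45, 0.893, 0.001]
wrist_force: [-0.4, 0.9, 6.0]
opening: 0.706
grasp_force: 66.0
```

```bash
python3 plan.py 622.8 -293.3 102.8 120
```

```text
pose [630.2  92.6  35.1] th 126.55 t 17.68 grip 66.0 60.3
turn 0.415 then dx -374.6 dy -92.7 dz -84.9
```

Request:
servo_tool(commands=[[[0,0,-20],0,57],[[0,0,-32],0.138,57],[[0,0,-33],0.138,57],[[0,0,0],0.139,57],[[-25,-6,0],0,57],[[-45,-11,0],0,57],[[-45,-11,0],0,57],[[-45,-11,0],0,57],[[-45,-11,0],0,57],[[-45,-11,0],0,57],[[-45,-11,0],0,57],[[-45,-11,0],0,57],[[-35,-10,0],0,57],[[0,0,0],0,57],[[0,0,0],0,57]])

```text
time_s: 19.55
eef_pos: [0.6206, -0.2934, 0.1184]
eef_rot: [-0.0, 0.624, 0.781, 0.0]
wrist_force: [0.3, 0.5, -0.1]
opening: 0.704
grasp_force: 65.2
```

```bash
python3 plan.py 622.8 -293.3 102.8 39; python3 held.py .1135
```

```text
pose [ 620.6 -293.4  118.4] th 102.76 t 19.55 grip 65.2 60.1
turn -0.001 then dx -0.4 dy 2.2 dz 79.4
teal 0.1135 [ 618.7 -291.4] 60.7 60.5 12.8
white 0.0065 [ 623.8 -276.4] 86.1 45.8 12.8
```

Request:
servo_tool(commands=[[[-2,3,30],0,57],[[0,0,26],0,57],[[0,0,14],0,57],[[0,0,6],0,57],[[0,0,3],0,57],[[0,0,1],0,57],[[0,0,0],0,57],[[0,0,0],0,57]])

```text
time_s: 20.6
eef_pos: [0.6243, -0.2953, 0.0383]
eef_rot: [0.0, 0.624, 0.781, 0.0]
wrist_force: [-0.6, 1.0, -0.6]
opening: 0.704
grasp_force: 65.2
```

Request:
servo_tool(commands=[[[0,0,0.7],0,57],[[0,0,0],0,70],[[0,0,0],0,85],[[0,0,0],0,85],[[0,0,0],0,85],[[0,0,-20],0,85],[[0,0,-50],0,85],[[0,0,-40],-0.143,85],[[0,0,-20],-0.143,85],[[0,0,0],-0.143,85],[[32,23,0],0,85],[[32,23,0],0,85],[[33,23,0],0,85],[[32,22,0],0,85],[[32,23,0],0,85],[[0,0,0],0,85],[[0,0,0],0,85]])

```text
time_s: 22.72
eef_pos: [0.6175, -0.0983, 0.1684]
eef_rot: [0.001, 0.443, 0.896, -0.0]
wrist_force: [-0.2, 0.0, -0.5]
opening: 0.993
grasp_force: 0.0
```

```bash
python3 plan.py 617.5 -97.5 127.4 36; python3 look.py | grep -v 'top teal'
```

```text
pose [617.5 -98.3 168.4] th 127.39 t 22.73 grip 0.0 84.8
turn -0.000 then dx 0.6 dy 0.5 dz 132.4
wrist teal [ 637.5 -285.5] 49.1 29.7 -76.2
wrist teal [618.1 -96.4] 44.2 43.8 37.4
wrist white [ 642.5 -285.4] 71.9 36.3 -76.3
top white [444.4 298.3] 57.1 54.8 1.8
top white [ 623.5 -293.1] 77.3 74.3 13.4
```

Request:
servo_tool(commands=[[[1,1,45],0,85],[[0,0,45],0,85],[[0,0,28],0,85],[[0,0,15],0,85],[[0,0,0],0,85],[[0,0,0],0,40],[[0,0,0],0,40],[[0,0,0],0,40],[[0,0,0],0,40],[[0,0,0],0,40],[[0,0,0],0,40],[[0,0,0],0,40]])

```text
time_s: 24.32
eef_pos: [0.6185, -0.0969, 0.0359]
eef_rot: [0.002, 0.443, 0.896, 0.0]
wrist_force: [0.2, -0.6, 5.1]
opening: 0.495
grasp_force: 62.8
```

```bash
python3 plan.py 444.7 299 91 120
```

```text
pose [618.5 -96.9  35.9] th 127.37 t 24.32 grip 62.8 42.3
turn 0.635 then dx 398.9 dy -166.8 dz -84.1
```

Request:
servo_tool(commands=[[[0,0,-20],0,40],[[0,0,-32],0.159,40],[[0,0,-32],0.159,40],[[0,0,0],0.159,40],[[0,0,0],0.158,40],[[24,-10,0],0,40],[[47,-20,0],0,40],[[47,-20,0],0,40],[[47,-20,0],0,40],[[47,-20,0],0,40],[[47,-19,0],0,40],[[47,-19,0],0,40],[[47,-19,0],0,40],[[46,-20,0],0,40],[[0,0,0],0,40],[[0,0,0],0,40]])

```text
time_s: 26.32
eef_pos: [0.4426, 0.2999, 0.1184]
eef_rot: [0.0, 0.7, 0.714, -0.0]
wrist_force: [-0.2, 0.1, 0.0]
opening: 0.497
grasp_force: 62.0
```

```bash
python3 plan.py 444.7 299 91 40; python3 held.py .1125
```

```text
pose [442.6 299.9 118.4] th 91.14 t 26.32 grip 62.0 42.5
turn 0.003 then dx -0.9 dy 2.1 dz 78.4
teal 0.1125 [441.1 301.2] 43.6 43.3 -88.7
teal 0.1125 [549.7 333.5] 43.8 23.7 -86.5
white 0.0065 [442.9 310.2] 59.8 37.2 1.2
white 0.0065 [621.5 305.3] 84.3 45.8 -87.4
```

Request:
servo_tool(commands=[[[-1.5,2.5,30],0,40],[[0,0,26],0,40],[[0,0,13],0,40],[[0,0,6],0,40],[[0,0,3],0,40],[[0,0,1],0,40],[[0,0,0],0,40],[[0,0,0.7],0,40],[[0,0,0],0,55],[[0,0,0],0,70],[[0,0,0],0,85],[[0,0,0],0,85],[[0,0,-20],0,85],[[0,0,-50],0,85],[[0,0,-50],0,85],[[-40,0,-40],0,85],[[-50,0,0],0,85],[[-50,0,0],0,85],[[0,0,0],0,85]])

```text
time_s: 28.75
eef_pos: [0.4485, 0.1556, 0.1986]
eef_rot: [0.0, 0.703, 0.712, -0.0]
wrist_force: [0.3, 0.6, -0.8]
opening: 0.995
grasp_force: 0.0
```

```bash
python3 - <<'E'
from h import *
P=[]
for n in('top','side','wrist'):
    c=shot(n);P.append(c['color'][...,::-1]);C=cloud(c)
    if n!='wrist':
      for nm,x,y in(('long',455,97),('short',629,303),('large',625,-294),('small',445,299)):
        u,v=proj(c,[x/1e3,y/1e3,.031])[0].round().astype(int);q=C[v-4:v+5,u-4:u+5].reshape(-1,3)
        print(n,nm,'face z',(1000*np.median(q[:,2])).round(1),'tilt',np.linalg.lstsq(np.c_[q[:,:2],np.ones(len(q))],q[:,2],rcond=None)[0][:2].round(3))
cv2.imwrite('pics/end.png',np.hstack([cv2.resize(P[0][120:270,100:430],(660,300))]));cv2.imwrite('pics/endS.png',P[1])
E
```

```text
top long face z 31.2 tilt [-0.949 -4.638]
top short face z 31.4 tilt [-1.048 -1.927]
top large face z 31.2 tilt [-0.048  0.038]
top small face z 551.5 tilt [-0.112 -2.522]
side long face z 32.0 tilt [0.019 1.475]
side short face z 31.7 tilt [0.017 0.017]
side large face z 32.1 tilt [-0.029  0.033]
side small face z 31.6 tilt [-0.021  0.011]
```

View pics/end.png

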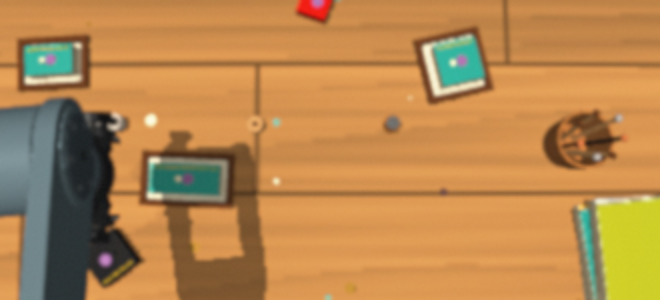

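View pics/endS.png

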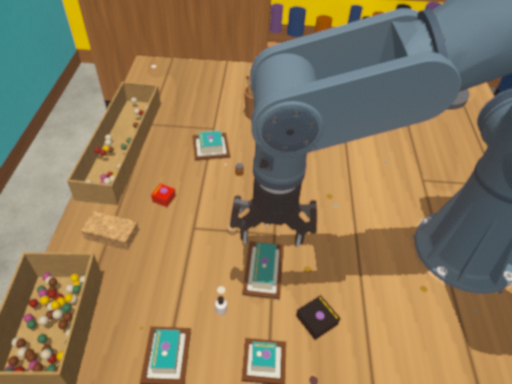

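All four canvases lie in their frames in the top crop and the side view, e.g. side (210,143), (263,262), (168,352) and (264,357). Face heights are about 31–32 mm, so they are flat on the backing. The bottle and jar are still standing.

```bash
python3 -c "
from bench import ctrl
print(ctrl.hand_in())"
```

```text
the job is handed in; nothing more can be done
None
```

I put all four canvases face up and flat in their matching frames, left the jar and bottle standing, and handed the job in at about 29 s; the hand-in call returned no verdict.

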